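Open the isolator, then throw the interlocked selector of the bench-air box

TASK

Change the bench-air box over: swing its isolator (left handle, round ball-topped post) counter-clockwise seen from above until it comes right home on its stop, which must be found by feel, let it go, and then swing the selector (right handle, flat upright fin) clockwise until it too is home on its stop. The selector stays locked until the isolator is right home; push gently, because the sprung handle arms are overloaded by more than about 20 newtons at the grip. Leave the bottles, carton and timer round about where they stand, and let go of both handles at the end.

Things in the scene. Friction and masses are not known exactly. Their poses are not given: they have to be found in the camera images.
- air_box: Fixed grey box, 36 mm high, brass hose tails at its back. Origin at its underside midway between the two spindles, x to its back, y to its left, z up; it spans x -68 to +44, y -60 to +74 mm. Inside, hidden: the selector is locked unless the isolator is on its open stop or within 0.05 rad of it; once the selector is thrown it traps the isolator. It needs no opening.
- isolator_axis (a point): Point on the isolator's vertical spindle axis (left, box y = +31.4 mm, x = 0), 73 mm above the worktop. The arm is clamped to the spindle at an angle that differs from box to box, so its angle on the open stop is not known beforehand: anywhere from 130 to 183 degrees counter-clockwise from the box's x axis. The stop is slightly springy; the isolator stays where it is left.
- isolator_grip (a point): Middle of the isolator's grip, 73 mm above the worktop, 70 mm from the axis: upright black post, 13 mm across, clear from 57 to 89 mm, 19 mm ball on top (centre 96 mm), on a steel arm 12 mm wide, its top at 57 mm. x axis points outward along the arm. The arm starts 62 to 129 degrees counter-clockwise from the box's x axis; push it counter-clockwise from above (friction 2 to 4 N).
- selector_grip (a point): On the selector's grip, 73 mm above the worktop, 70 mm from the axis: upright black fin, 36 mm along the arm (48 to 84 mm from the axis), 10 mm thick, clear from 57 to 97 mm above the worktop, on a like arm. x axis points outward along the arm. It starts 110 degrees clockwise from the box's x axis; push it clockwise from above through 1.15 rad to its stop (friction 2 to 4 N when free).
- selector_axis (a point): Point on the selector's vertical spindle axis (right, box y = -31.4 mm, x = 0), 73 mm above the worktop. Locked, the selector gives only about 0.03 rad.
- selector (a joint): turn of the selector's spindle, rad: 0 at its start, growing clockwise seen from above, 1.15 on its stop.
- isolator_arm (a joint): elastic bend of the isolator's sprung arm about its spindle, rad, 0 unloaded, positive counter-clockwise; 4.5 N across the arm at the grip bends it 0.01 rad (32 N m/rad). Beyond 0.05 either way it counts as overloaded.
- selector_arm (a joint): elastic bend of the selector's sprung arm, rad, 0 unloaded, positive counter-clockwise; same stiffness and limit.
- dropper: bystander: white dropper bottle, 41 x 41 x 90 mm, origin under its centre; leave standing.
- slips_carton: bystander: small cream carton with a brown band, 33 x 58 x 55 mm, origin under its centre; leave.
- low_vial: bystander: low cream vial with a white cap, 44 x 44 x 75 mm, origin under its centre; leave standing.
- timer: bystander: flat white bench timer, 62 x 66 x 18 mm, origin under its centre; leave.

How it is judged:
By the outcome, as a careful person would: the job done as asked, in the order asked, and still so for the second after the job is handed in, with the robot touching nothing.
It also fails if it takes over 64 s, if anything falls off the work surface, if the arm or the gripper's body presses on something with over 40 N, if the wrist force passes 120 N, or if a joint passes its speed limit or range.

ROBOT

A 6-joint arm with a two-finger parallel gripper is mounted at the origin on a cart in front of the work surface, level with it; the furniture and walls round the work are solid. World frame = base frame: x ahead of the robot, y to its left, z up, the work surface at z = 0. Lengths are in m, angles in rad, forces in N, time in s.
With the tool pointing down it reaches from about 0.325 to 0.875 m from the base axis. Payload 4.4 kg.
Tool frame: the origin (TCP) lies on the centre line of the jaws, within the pads' length; the fingertips stand 25 mm ahead of it and the grasp point (between the pads) lies 6 mm ahead of it; z points along the fingers, y is the direction in which the jaws open and shut (so a half turn about z gives the same grasp; the last joint's range is limited). The gripper opens to 85 mm and grips with 20 to 120 N. Pads are 22 mm wide; open, the fingers measure 114 mm over their backs; the gripper's body (76 mm by 85 mm) begins 54 mm behind the grasp point. The pads swing forward as they close: fully open they stand 13 mm farther back than shut.
Start: joints at [1.147, 0.207, 1.542, -0, 1.393, -0.15], TCP at [0.155, 0.554, 0.256] pointing down, gripper open.
Joint ranges: [-2.73, 2.73], [-0.86, 2.22], [0.23, 2.46], [-1.11, 4.25], [0.08, 2.63], [-2.82, 2.82]. Speed limits (rad/s): [2.79, 2.79, 3.14, 3.14, 3.14, 3.14].

INTERFACE

Orientations are given as a 3x3 rotation matrix whose columns are the frame's x, y, z axes.
In Python, from station import read_state, camera, hand_in gives the robot as it stands.
- The arm moves only by the tool send_rows, never from a script. Its argument "plan" is a list of rows, each an object with "delta_pos": the shift along the world's x, y, z in cm, a list of three; "turn": the turn, a rotation vector about the world's x, y, z in degrees, a list of three; "fingers": the opening, from 0 (shut) to 1 (fully open). A call has 1 to 5 rows; each row is the pose to reach, as a shift and turn from the pose commanded when the call began; what a row does not reach only later rows make up. A row lasts 1/12 s, in which the tool goes at most 41.7 mm and 7.16 degrees, less where a joint would pass 70% of its speed; a pose out of reach is approached as far as the arm can. A call with a gripper value outside its range is refused whole. The fingers move at their own pace and stop on an object; "newtons" is the grip in N (left out, the last holds). Time passes only in rows, so rows that repeat a pose let the fingers close. It gives the time, the measured TCP pose, the force and the opening at its end, in the units of the state.
- read_state(): the state, without advancing time (a new reading comes with each control period).
- camera(name): name is "side" or "top" or "wrist"; returns a dict with "pixels" (480x640x3 uint8, red, green, blue), "intrinsics" (3x3 intrinsics, pixels), "origin" and "orientation" of the camera in the world; the wrist camera has in their place "T_tool_cam" (4x4, takes a point from camera to tool coordinates, whose origin is the TCP and whose axes are the flange's). Camera axes: x right, y down, z forward; pixel columns grow to the right and rows downward; lengths in m; the calibration is good to about 2 mm. A picture is of the moment at which its call begins: read the wrist's pose just before it. There is no depth.
- hand_in(): hands the job in, once; it reports no verdict.
The state is a dict: "t": time; "qpos": joint angles; "qvel": joint speeds; "joint_torque": joint torques, N m; "ee_pos": TCP position; "ee_rot": TCP orientation; "contact_force": force on the tool from outside, world axes, zero at the start; "wrist_torque": the same for the moment, N m; "gripper_width": finger opening in m.
Only numpy, scipy, OpenCV 4.12 (cv2) and the standard library are available. Lean on these libraries where they do the work, as an engineer would, in place of code of your own. Each camera call takes 0.05 s, during which the arm holds its last target. There are 200 camera calls.

## Working session

There is one attempt and no reset: what is moved stays moved. The work goes in short steps, Python scripts to look and compute and a tool call to move; the robot and the scene stay as the last step left them, time stands still between calls to the robot, and variables do not carry over. Pictures are saved under pics/ and viewed, about 8 in all and at most 12, crops included, and the job is handed in when it is done.

Besides the shell and the picture viewer there is one more tool, called after "Request:" as name(argument=value, ...) on one line, values as JSON. send_rows: Moves the arm, as the interface text tells. Its arguments: {"type":"object","properties":{"plan":{"type":"array"},"newtons":{"type":"number"}},"required":["plan"]}

```bash
mkdir -p pics; python3 - <<'E'
from station import read_state,camera
import cv2,numpy as np
s=read_state();print(s['t'],s['ee_pos'],s['ee_rot'],s['contact_force'],s['gripper_width'])
for n in('top','side'):
    c=camera(n);print(n,c['intrinsics'],c['origin'],c['orientation'])
    cv2.imwrite(f'pics/{n}0.png',c['pixels'][:,:,::-1])
E
```

```text
0.0 [0.15518793 0.55291619 0.25508638] [[-9.62744531e-01  2.70410836e-01 -9.73716843e-04]
 [ 2.70412355e-01  9.62742194e-01 -2.15090583e-03]
 [ 3.55810045e-04 -2.33407789e-03 -9.99997213e-01]] [-0.34683149  0.60636603 -0.00579485] 0.08540454843854091
top [[603.69153962   0.         330.42260017]
 [  0.         603.69153962 238.974701  ]
 [  0.           0.           1.        ]] [ 0.30678855 -0.00368701  1.36359724] [[ 0.02086017 -0.97529906  0.21990131]
 [-0.99977733 -0.02104999  0.00148014]
 [ 0.00318534 -0.21988322 -0.975521  ]]
side [[455.69215811   0.         316.80836042]
 [  0.         455.69215811 235.47479209]
 [  0.           0.           1.        ]] [0.28678818 0.58093806 0.65912454] [[-8.68544527e-01 -3.30469662e-01  3.69351062e-01]
 [-4.95611048e-01  5.78678307e-01 -6.47689050e-01]
 [ 3.06134370e-04 -7.45601247e-01 -6.66392292e-01]]
```

View pics/top0.png

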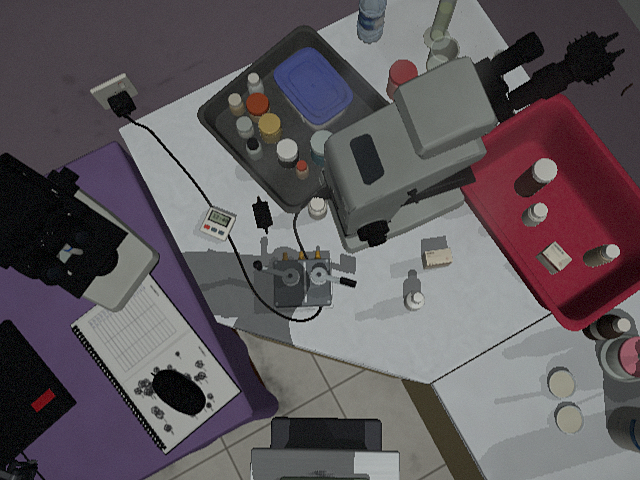

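View pics/side0.png

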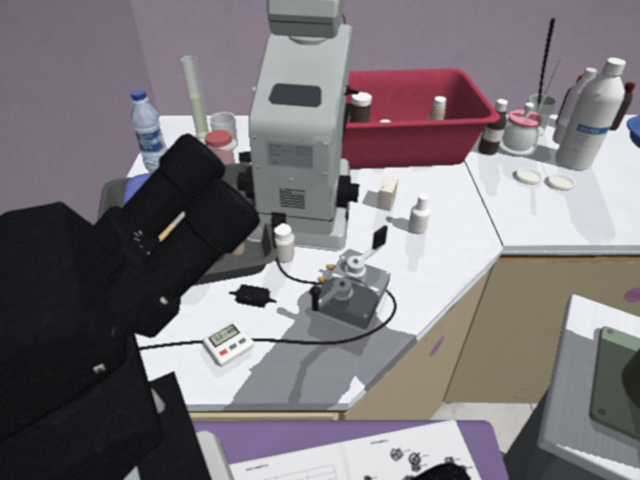

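The top view shows the box at about (303,278) with hose tails at its back (up). The isolator's ball is near (258,266) and the selector fin near (347,282). A microscope stands behind and to the right. I'll zoom in.

```bash
python3 - <<'E'
import cv2
a=cv2.imread('pics/top0.png')[190:320,190:390]
b=cv2.imread('pics/side0.png')[200:350,250:450]
a=cv2.resize(a,None,fx=4,fy=4,interpolation=cv2.INTER_CUBIC)
cv2.imwrite('pics/topc.png',a)
E
```

```text
(no output)
```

View pics/topc.png

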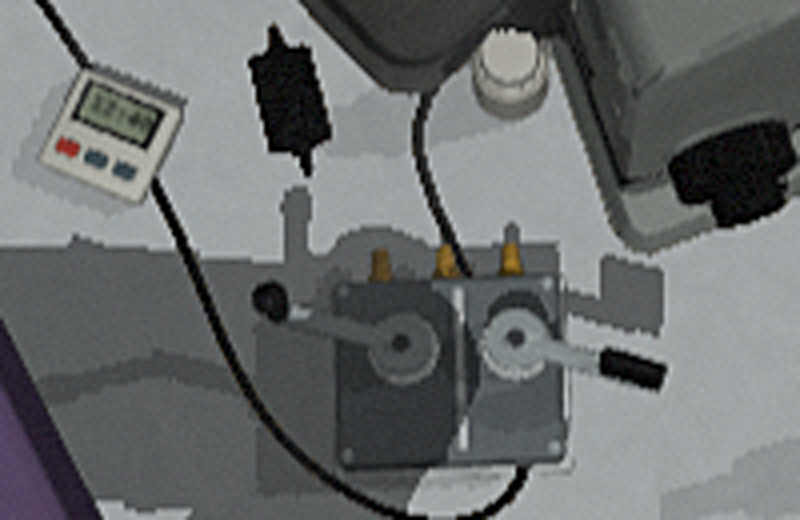

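The zoom shows the spindle hubs at crop (401,343) and (515,338), the ball at (270,300), and the fin centred at (632,369). The box's top corners are near (338,285), (558,280), (567,463) and (345,467).

```bash
cat > h.py <<'E'
import numpy as np
K=np.array([[603.69,0,330.42],[0,603.69,238.97],[0,0,1]])
O=np.array([.30678855,-.00368701,1.36359724])
R=np.array([[.02086017,-.97529906,.21990131],[-.99977733,-.02104999,.00148014],[.00318534,-.21988322,-.975521]])
def P(u,v,z,crop=True):
    if crop:u,v=u/4+190-.4,v/4+190-.4
    d=R@np.linalg.inv(K)@[u,v,1]; return O+d*(z-O[2])/d[2]
E
python3 - <<'E'
from h import *
np.set_printoptions(precision=4,suppress=True)
i=P(401,343,.06);s=P(515,338,.06);b=P(270,300,.096);f=P(632,369,.097)
print('iso',i,'sel',s,np.linalg.norm(i-s),'ball',b,'fin',f)
for c in [(338,285),(558,280),(567,463),(345,467)]:print(P(*c,.036))
yx=(i-s)[:2];yaw=np.arctan2(-yx[0],yx[1]);print('yaw',np.degrees(yaw))
for n,p,a in(('iso',b,i),('sel',f,s)):
  d=(p-a)[:2];print(n,np.linalg.norm(d),np.degrees(np.arctan2(d[1],d[0])))
for n,uv,z in(('dropper',(415,299),.09),('carton',(438,257),.055),('vial',(317,206),.075),('timer',(218,223),.018),('knob',(374,233),.1),('scopebase',(352,248),.03)):print(n,P(*uv,z,False))
E
```

```text
iso [0.5173 0.0852 0.06  ] sel [0.5214 0.023  0.06  ] 0.062274657041342815 ball [0.5332 0.1533 0.096 ] fin [ 0.5001 -0.0401  0.097 ]
[0.5532 0.1231 0.036 ]
[0.5587 0.0003 0.036 ]
[ 0.4564 -0.0068  0.036 ]
[0.4517 0.1151 0.036 ]
yaw 3.7670001253977805
iso 0.06995786699700221 76.90336248179872
sel 0.06660202569288172 -108.70896841204711
dropper [ 0.4676 -0.1834  0.09  ]
carton [ 0.5661 -0.2401  0.055 ]
vial [0.6715 0.0296 0.075 ]
timer [0.6421 0.2573 0.018 ]
knob [ 0.6068 -0.0952  0.1   ]
scopebase [ 0.5876 -0.0508  0.03  ]
```

Request:
send_rows(plan=[{"delta_pos": [2.1, -3.3, 0], "turn": [0, 0, -7], "fingers": 0.55}, {"delta_pos": [4.2, -6.6, 0], "turn": [0, 0, -14], "fingers": 0.55}, {"delta_pos": [6.3, -9.9, 0], "turn": [0, 0, -21], "fingers": 0.55}, {"delta_pos": [8.4, -13.2, 0], "turn": [0, 0, -28], "fingers": 0.55}, {"delta_pos": [10.5, -16.5, 0], "turn": [0, 0, -35], "fingers": 0.55}], newtons=40)

```text
t: 0.52
ee_pos: [0.2607, 0.3868, 0.2557]
ee_rot: [[-0.63, 0.777, -0.001], [0.777, 0.63, -0.001], [-0.0, -0.001, -1.0]]
contact_force: [0.9, 0.3, -0.0]
gripper_width: 0.0468
```

Request:
send_rows(plan=[{"delta_pos": [2.1, -3.3, 0], "turn": [0, 0, -7], "fingers": 0.55}, {"delta_pos": [4.2, -6.6, 0], "turn": [0, 0, -14], "fingers": 0.55}, {"delta_pos": [6.3, -9.9, 0], "turn": [0, 0, -21], "fingers": 0.55}, {"delta_pos": [8.4, -13.2, 0], "turn": [0, 0, -28], "fingers": 0.55}, {"delta_pos": [10.5, -16.5, 0], "turn": [0, 0, -35], "fingers": 0.55}])

```text
t: 0.93
ee_pos: [0.3657, 0.2218, 0.256]
ee_rot: [[-0.069, 0.998, -0.0], [0.998, 0.069, 0.0], [0.0, -0.0, -1.0]]
contact_force: [1.1, 1.2, -0.2]
gripper_width: 0.0469
```

Request:
send_rows(plan=[{"delta_pos": [3.5, -1.4, 0], "turn": [0, 0, -6], "fingers": 0.55}, {"delta_pos": [7, -2.8, 0], "turn": [0, 0, -12], "fingers": 0.55}, {"delta_pos": [10.5, -4.3, 0], "turn": [0, 0, -17], "fingers": 0.55}, {"delta_pos": [13.8, -5.7, 0], "turn": [0, 0, -17], "fingers": 0.55}, {"delta_pos": [16.8, -7, 0], "turn": [0, 0, -17], "fingers": 0.55}])

```text
t: 1.35
ee_pos: [0.535, 0.1522, 0.2557]
ee_rot: [[0.221, 0.975, -0.001], [0.975, -0.221, -0.0], [-0.0, -0.001, -1.0]]
contact_force: [0.2, 0.8, 0.4]
gripper_width: 0.0471
```

```bash
python3 - <<'E'
from station import read_state,camera
import cv2,numpy as np
np.set_printoptions(precision=4,suppress=True)
camera('wrist')
s=read_state();print(s['t'],s['ee_pos'],s['ee_rot'],s['contact_force'],s['gripper_width'],s['qpos'])
c=camera('wrist');np.savez('w1.npz',K=c['intrinsics'],T=c['T_tool_cam'],p=s['ee_pos'],R=s['ee_rot']);print(c['T_tool_cam'],c['intrinsics'])
cv2.imwrite('pics/w1.png',c['pixels'][:,:,::-1])
E
```

```text
1.4 [0.5401 0.1495 0.2555] [[ 0.2236  0.9747  0.0048]
 [ 0.9747 -0.2236 -0.0024]
 [-0.0013  0.0052 -1.    ]] [ 5.8942 -2.0399  0.8823] 0.0468568321069959 [ 0.1171  0.1741  1.5815 -0.003   1.3815  0.3432]
[[ 0.0008 -0.9461 -0.324   0.085 ]
 [ 1.      0.0008  0.0002  0.0004]
 [ 0.0001 -0.324   0.9461 -0.1179]
 [ 0.      0.      0.      1.    ]] [[363.4084   0.     322.2805]
 [  0.     363.4084 243.3379]
 [  0.       0.       1.    ]]
```

View pics/w1.png

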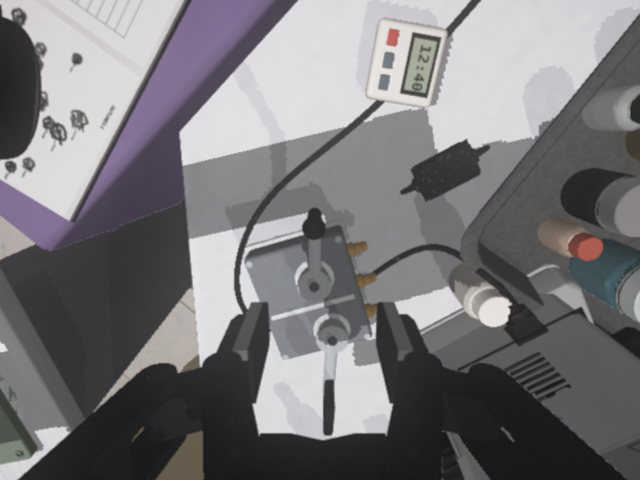

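Wrist view: ball at (314,216), isolator hub (315,284), selector hub (333,330), and the fin spans roughly (330,378) to (330,432).

```bash
cat >> h.py <<'E'
def W(f,u,v,z):
    d=np.load(f);c=d['p']+d['R']@d['T'][:3,3]
    r=d['R']@d['T'][:3,:3]@np.linalg.inv(d['K'])@[u,v,1]
    return c+r*(z-c[2])/r[2]
E
python3 - <<'E'
from h import *
from station import read_state
np.set_printoptions(precision=4,suppress=True)
for n,u,v,z in(('ball',314,217,.096),('iso',315,284,.06),('sel',333,330,.06),('fin',330,405,.097)):print(n,W('w1.npz',u,v,z))
s=read_state();print(s['ee_pos'],s['ee_rot'],s['t'],s['contact_force'])
E
```

```text
ball [0.5376 0.162  0.096 ]
iso [0.5207 0.0889 0.06  ]
sel [0.5266 0.036  0.06  ]
fin [ 0.5101 -0.0203  0.097 ]
[0.537  0.151  0.2554] [[ 0.2237  0.9746  0.0008]
 [ 0.9746 -0.2237 -0.001 ]
 [-0.0008  0.0011 -1.    ]] 1.45 [-0.7798  0.6821  0.1389]
```

Request:
send_rows(plan=[{"delta_pos": [0, 0.4, -4], "turn": [0, 0, 0], "fingers": 0.55}, {"delta_pos": [0, 0.4, -8], "turn": [0, 0, 0], "fingers": 0.55}, {"delta_pos": [0, 0.4, -11.5], "turn": [0, 0, 0], "fingers": 0.55}, {"delta_pos": [0, 0.4, -14], "turn": [0, 0, 0], "fingers": 0.55}, {"delta_pos": [0, 0.4, -16.2], "turn": [0, 0, 0], "fingers": 0.55}])

```text
t: 1.87
ee_pos: [0.5306, 0.1578, 0.0912]
ee_rot: [[0.219, 0.976, -0.005], [0.976, -0.219, -0.0], [-0.001, -0.005, -1.0]]
contact_force: [-1.0, -0.0, -0.0]
gripper_width: 0.0468
```

```bash
python3 - <<'E'
from station import read_state,camera
import cv2,numpy as np
np.set_printoptions(precision=4,suppress=True)
camera('side');c=camera('wrist');d=camera('side')
s=read_state();print(s['t'],s['ee_pos'],s['contact_force'],s['gripper_width'])
a=np.hstack([c['pixels'][100:400,150:450],cv2.resize(d['pixels'][215:345,255:385],(300,300))])
cv2.imwrite('pics/w2.png',a[:,:,::-1])
E
```

```text
2.0167 [0.5307 0.1577 0.0921] [ 1.2336 -0.0993  0.5015] 0.04692174449944152
```

View pics/w2.png

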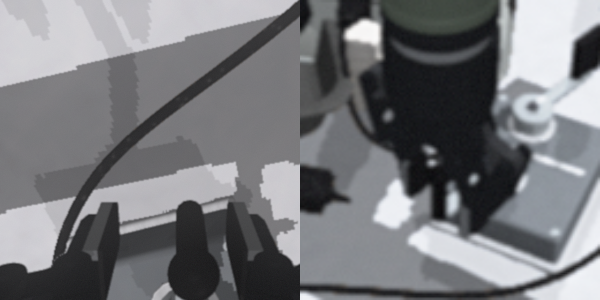

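The ball is between the open jaws, nearer the trailing (+y) pad. Next I'll compute the arc.

```bash
cat >> h.py <<'E'
C=np.array([.519,.087])
def T(phi,off=.0139,C=C,r=.070):
    a=np.radians(phi);return C+r*np.array([np.cos(a),np.sin(a)])+off*np.array([-np.sin(a),np.cos(a)])
E
python3 - <<'E'
from h import *
p0=np.array([.5307,.1577])
print((T(77)-p0)*100)
for base,l in((77,(80,84,88,92,96)),(96,(101,106,111,115,118)),(118,(120,122,124,126,127))):
    print(base,[(p,list(np.round((T(p)-T(base))*100,2))) for p in l])
for b in range(127,187,2):print(b,np.round((T(b+2)-T(b))*100,2),end=';')
E
```

```text
[-0.94971701  0.06327242]
77 [(80, [np.float64(-0.37), np.float64(0.0)]), (84, [np.float64(-0.87), np.float64(-0.03)]), (88, [np.float64(-1.37), np.float64(-0.09)]), (92, [np.float64(-1.85), np.float64(-0.19)]), (96, [np.float64(-2.33), np.float64(-0.32)])]
96 [(101, [np.float64(-0.59), np.float64(-0.21)]), (106, [np.float64(-1.15), np.float64(-0.47)]), (111, [np.float64(-1.69), np.float64(-0.78)]), (115, [np.float64(-2.1), np.float64(-1.06)]), (118, [np.float64(-2.4), np.float64(-1.29)])]
118 [(120, [np.float64(-0.19), np.float64(-0.16)]), (122, [np.float64(-0.37), np.float64(-0.33)]), (124, [np.float64(-0.55), np.float64(-0.5)]), (126, [np.float64(-0.73), np.float64(-0.68)]), (127, [np.float64(-0.81), np.float64(-0.77)])]
127 [-0.16 -0.19];129 [-0.16 -0.19];131 [-0.15 -0.2 ];133 [-0.14 -0.2 ];135 [-0.13 -0.21];137 [-0.13 -0.21];139 [-0.12 -0.22];141 [-0.11 -0.22];143 [-0.1  -0.23];145 [-0.1  -0.23];147 [-0.09 -0.23];149 [-0.08 -0.24];151 [-0.07 -0.24];153 [-0.06 -0.24];155 [-0.06 -0.24];157 [-0.05 -0.24];159 [-0.04 -0.25];161 [-0.03 -0.25];163 [-0.02 -0.25];165 [-0.01 -0.25];167 [-0.   -0.25];169 [ 0.01 -0.25];171 [ 0.01 -0.25];173 [ 0.02 -0.25];175 [ 0.03 -0.25];177 [ 0.04 -0.25];179 [ 0.05 -0.24];181 [ 0.06 -0.24];183 [ 0.07 -0.24];185 [ 0.07 -0.24];
```

Request:
send_rows(plan=[{"delta_pos": [-0.3, 0.02, 0], "turn": [0, 0, 0], "fingers": 0.55}, {"delta_pos": [-0.6, 0.04, 0], "turn": [0, 0, 0], "fingers": 0.55}, {"delta_pos": [-0.8, 0.06, 0], "turn": [0, 0, 0], "fingers": 0.55}, {"delta_pos": [-0.95, 0.06, 0], "turn": [0, 0, 0], "fingers": 0.55}, {"delta_pos": [-0.95, 0.06, 0], "turn": [0, 0, 0], "fingers": 0.55}])

```text
t: 2.43
ee_pos: [0.5242, 0.1583, 0.0955]
ee_rot: [[0.219, 0.976, 0.002], [0.976, -0.219, 0.0], [0.001, 0.002, -1.0]]
contact_force: [-1.6, 0.2, 0.3]
gripper_width: 0.0467
```

Request:
send_rows(plan=[{"delta_pos": [-0.37, 0, 0], "turn": [0, 0, 3], "fingers": 0.55}, {"delta_pos": [-0.87, -0.03, 0], "turn": [0, 0, 7], "fingers": 0.55}, {"delta_pos": [-1.37, -0.09, 0], "turn": [0, 0, 11], "fingers": 0.55}, {"delta_pos": [-1.85, -0.19, 0], "turn": [0, 0, 15], "fingers": 0.55}, {"delta_pos": [-2.33, -0.32, 0], "turn": [0, 0, 19], "fingers": 0.55}])

```text
t: 2.85
ee_pos: [0.5028, 0.1553, 0.0957]
ee_rot: [[-0.113, 0.994, 0.006], [0.994, 0.113, 0.001], [0.0, 0.006, -1.0]]
contact_force: [4.3, 1.0, -1.0]
gripper_width: 0.0471
```

Request:
send_rows(plan=[{"delta_pos": [-0.59, -0.21, 0], "turn": [0, 0, 5], "fingers": 0.55}, {"delta_pos": [-1.15, -0.47, 0], "turn": [0, 0, 10], "fingers": 0.55}, {"delta_pos": [-1.69, -0.78, 0], "turn": [0, 0, 15], "fingers": 0.55}, {"delta_pos": [-2.1, -1.06, 0], "turn": [0, 0, 19], "fingers": 0.55}, {"delta_pos": [-2.4, -1.29, 0], "turn": [0, 0, 22], "fingers": 0.55}])

```text
t: 3.27
ee_pos: [0.4782, 0.1432, 0.0957]
ee_rot: [[-0.477, 0.879, 0.005], [0.879, 0.477, 0.003], [0.0, 0.005, -1.0]]
contact_force: [2.7, 5.2, 0.6]
gripper_width: 0.0467
```

```bash
cat > m.py <<'E'
from h import *
from station import read_state
s=read_state();p=s['ee_pos'];R_=s['ee_rot'];f=s['contact_force']
yaw=np.degrees(np.arctan2(R_[1,0],R_[0,0]));y=-R_[:,1]
# post angle from pad contact
q=(p[:2]-y[:2]*.0139)-C
print('t',round(s['t'],2),'p',np.round(p,4),'yaw',round(yaw,1),'post',round(np.degrees(np.arctan2(q[1],q[0])),1),'Ft',round(-f@y,2),'Fr',round(f@R_[:,0],2),'w',round(s['gripper_width'],4))
E
python3 m.py
python3 - <<'E'
from station import camera
import cv2
c=camera('wrist')['pixels'][200:480,150:490];d=camera('top')['pixels'][230:320,240:360]
import numpy as np
cv2.imwrite('pics/w3.png',np.hstack([c,cv2.resize(d,(373,280))])[:,:,::-1])
E
python3 m.py
```

```text
t 3.27 p [0.4782 0.1432 0.0957] yaw 118.5 post 114.4 Ft 4.9 Fr 3.29 w 0.0467
t 3.37 p [0.4776 0.1427 0.0954] yaw 118.3 post 115.0 Ft 3.0 Fr 2.23 w 0.0468
```

View pics/w3.png

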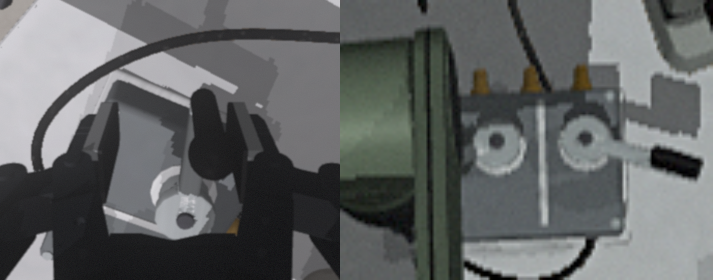

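The pad bears on the post and it's following. Next is up to the earliest possible stop, then small steps.

Request:
send_rows(plan=[{"delta_pos": [-0.28, -0.25, 0], "turn": [0, 0, 3], "fingers": 0.55}, {"delta_pos": [-0.55, -0.5, 0], "turn": [0, 0, 6], "fingers": 0.55}, {"delta_pos": [-0.81, -0.77, 0], "turn": [0, 0, 9], "fingers": 0.55}, {"delta_pos": [-0.89, -0.86, 0], "turn": [0, 0, 10], "fingers": 0.55}, {"delta_pos": [-0.89, -0.86, 0], "turn": [0, 0, 10], "fingers": 0.55}])

```text
t: 3.78
ee_pos: [0.4685, 0.1338, 0.0949]
ee_rot: [[-0.619, 0.786, 0.002], [0.786, 0.619, 0.001], [-0.0, 0.002, -1.0]]
contact_force: [1.1, 3.2, 1.8]
gripper_width: 0.0471
```

```bash
python3 m.py
```

```text
t 3.78 p [0.4685 0.1338 0.0949] yaw 128.2 post 125.5 Ft 2.87 Fr 1.78 w 0.0471
```

Request:
send_rows(plan=[{"delta_pos": [-0.16, -0.19, 0], "turn": [0, 0, 2], "fingers": 0.55}, {"delta_pos": [-0.32, -0.38, 0], "turn": [0, 0, 4], "fingers": 0.55}, {"delta_pos": [-0.32, -0.38, 0], "turn": [0, 0, 4], "fingers": 0.55}])

```text
t: 4.03
ee_pos: [0.4649, 0.1298, 0.0946]
ee_rot: [[-0.672, 0.74, 0.001], [0.74, 0.672, 0.0], [-0.0, 0.001, -1.0]]
contact_force: [1.2, 3.0, 2.1]
gripper_width: 0.0471
```

```bash
python3 m.py
```

```text
t 4.03 p [0.4649 0.1298 0.0946] yaw 132.2 post 130.1 Ft 2.93 Fr 1.4 w 0.0471
```

Now 2–2.3° steps, reading the force magnitude from each reply.

Request:
send_rows(plan=[{"delta_pos": [-0.08, -0.11, 0], "turn": [0, 0, 1.2], "fingers": 0.55}, {"delta_pos": [-0.16, -0.22, 0], "turn": [0, 0, 2.3], "fingers": 0.55}, {"delta_pos": [-0.16, -0.22, 0], "turn": [0, 0, 2.3], "fingers": 0.55}])

```text
t: 4.28
ee_pos: [0.4631, 0.1274, 0.0944]
ee_rot: [[-0.702, 0.712, 0.0], [0.712, 0.702, -0.0], [-0.0, 0.0, -1.0]]
contact_force: [1.9, 3.8, 1.9]
gripper_width: 0.0472
```

Request:
send_rows(plan=[{"delta_pos": [-0.07, -0.1, 0], "turn": [0, 0, 1], "fingers": 0.55}, {"delta_pos": [-0.14, -0.2, 0], "turn": [0, 0, 2], "fingers": 0.55}, {"delta_pos": [-0.14, -0.2, 0], "turn": [0, 0, 2], "fingers": 0.55}])

```text
t: 4.53
ee_pos: [0.4614, 0.1253, 0.0943]
ee_rot: [[-0.727, 0.686, -0.0], [0.686, 0.727, -0.0], [0.0, -0.0, -1.0]]
contact_force: [0.5, 3.2, 1.6]
gripper_width: 0.0473
```

Tangential force about 2.7 N: still free.

Request:
send_rows(plan=[{"delta_pos": [-0.07, -0.12, 0], "turn": [0, 0, 1.2], "fingers": 0.55}, {"delta_pos": [-0.15, -0.24, 0], "turn": [0, 0, 2.3], "fingers": 0.55}, {"delta_pos": [-0.15, -0.24, 0], "turn": [0, 0, 2.3], "fingers": 0.55}])

```text
t: 4.78
ee_pos: [0.4598, 0.1228, 0.0942]
ee_rot: [[-0.754, 0.657, -0.001], [0.657, 0.754, -0.0], [0.0, -0.001, -1.0]]
contact_force: [1.6, 2.4, 1.6]
gripper_width: 0.0471
```

Request:
send_rows(plan=[{"delta_pos": [-0.07, -0.12, 0], "turn": [0, 0, 1.2], "fingers": 0.55}, {"delta_pos": [-0.14, -0.24, 0], "turn": [0, 0, 2.3], "fingers": 0.55}, {"delta_pos": [-0.14, -0.24, 0], "turn": [0, 0, 2.3], "fingers": 0.55}])

```text
t: 5.03
ee_pos: [0.4583, 0.1205, 0.0942]
ee_rot: [[-0.78, 0.626, -0.001], [0.626, 0.78, -0.0], [0.0, -0.001, -1.0]]
contact_force: [1.5, 3.4, 2.1]
gripper_width: 0.0468
```

Request:
send_rows(plan=[{"delta_pos": [-0.06, -0.12, 0], "turn": [0, 0, 1.2], "fingers": 0.55}, {"delta_pos": [-0.13, -0.25, 0], "turn": [0, 0, 2.3], "fingers": 0.55}, {"delta_pos": [-0.13, -0.25, 0], "turn": [0, 0, 2.3], "fingers": 0.55}])

```text
t: 5.28
ee_pos: [0.4578, 0.1184, 0.0945]
ee_rot: [[-0.805, 0.594, 0.001], [0.594, 0.805, 0.001], [-0.0, 0.001, -1.0]]
contact_force: [2.4, 5.2, 0.5]
gripper_width: 0.0472
```

Request:
send_rows(plan=[{"delta_pos": [-0.03, -0.06, 0], "turn": [0, 0, 0.6], "fingers": 0.55}, {"delta_pos": [-0.03, -0.06, 0], "turn": [0, 0, 0.6], "fingers": 0.55}, {"delta_pos": [-0.03, -0.06, 0], "turn": [0, 0, 0.6], "fingers": 0.55}])

```text
t: 5.53
ee_pos: [0.4578, 0.118, 0.0945]
ee_rot: [[-0.81, 0.586, 0.002], [0.586, 0.81, 0.001], [-0.001, 0.002, -1.0]]
contact_force: [2.1, 5.2, 0.4]
gripper_width: 0.047
```

```bash
python3 m.py
```

```text
t 5.53 p [0.4578 0.118  0.0945] yaw 144.1 post 141.5 Ft 5.44 Fr 1.39 w 0.047
```

Request:
send_rows(plan=[{"delta_pos": [-0.06, -0.11, 0], "turn": [0, 0, 1], "fingers": 0.55}, {"delta_pos": [-0.06, -0.11, 0], "turn": [0, 0, 1], "fingers": 0.55}, {"delta_pos": [-0.06, -0.11, 0], "turn": [0, 0, 1], "fingers": 0.55}])

```text
t: 5.78
ee_pos: [0.4577, 0.1172, 0.0947]
ee_rot: [[-0.82, 0.572, 0.003], [0.572, 0.82, 0.002], [-0.001, 0.003, -1.0]]
contact_force: [4.4, 6.4, -0.6]
gripper_width: 0.0471
```

```bash
python3 m.py
```

```text
t 5.78 p [0.4577 0.1172 0.0947] yaw 145.1 post 142.1 Ft 7.72 Fr 0.07 w 0.0471
```

Request:
send_rows(plan=[{"delta_pos": [-0.06, -0.11, 0], "turn": [0, 0, 1], "fingers": 0.55}, {"delta_pos": [-0.06, -0.11, 0], "turn": [0, 0, 1], "fingers": 0.55}, {"delta_pos": [-0.06, -0.11, 0], "turn": [0, 0, 1], "fingers": 0.55}])

```text
t: 6.03
ee_pos: [0.4576, 0.1164, 0.0948]
ee_rot: [[-0.83, 0.558, 0.004], [0.558, 0.83, 0.002], [-0.002, 0.004, -1.0]]
contact_force: [4.5, 7.6, -0.8]
gripper_width: 0.0471
```

```bash
python3 m.py
```

```text
t 6.03 p [0.4576 0.1164 0.0948] yaw 146.1 post 142.7 Ft 8.83 Fr 0.51 w 0.0471
```

Request:
send_rows(plan=[{"delta_pos": [-0.06, -0.11, 0], "turn": [0, 0, 1], "fingers": 0.55}, {"delta_pos": [-0.06, -0.11, 0], "turn": [0, 0, 1], "fingers": 0.55}, {"delta_pos": [-0.06, -0.11, 0], "turn": [0, 0, 1], "fingers": 0.55}])

```text
t: 6.28
ee_pos: [0.4575, 0.1156, 0.0949]
ee_rot: [[-0.84, 0.543, 0.006], [0.543, 0.84, 0.003], [-0.003, 0.006, -1.0]]
contact_force: [6.6, 8.9, -1.3]
gripper_width: 0.0473
```

```bash
python3 m.py
```

```text
t 6.28 p [0.4575 0.1156 0.0949] yaw 147.1 post 143.3 Ft 11.05 Fr -0.68 w 0.0473
```

Request:
send_rows(plan=[{"delta_pos": [-0.06, -0.11, 0], "turn": [0, 0, 1], "fingers": 0.55}, {"delta_pos": [-0.06, -0.11, 0], "turn": [0, 0, 1], "fingers": 0.55}, {"delta_pos": [-0.06, -0.11, 0], "turn": [0, 0, 1], "fingers": 0.55}])

```text
t: 6.53
ee_pos: [0.4574, 0.1147, 0.0951]
ee_rot: [[-0.849, 0.529, 0.007], [0.529, 0.849, 0.004], [-0.004, 0.007, -1.0]]
contact_force: [7.4, 10.6, -2.3]
gripper_width: 0.0466
```

```bash
python3 m.py
```

```text
t 6.53 p [0.4574 0.1147 0.0951] yaw 148.1 post 143.9 Ft 12.86 Fr -0.65 w 0.0466
```

Request:
send_rows(plan=[{"delta_pos": [-0.06, -0.11, 0], "turn": [0, 0, 0.5], "fingers": 0.55}, {"delta_pos": [-0.06, -0.11, 0], "turn": [0, 0, 0.5], "fingers": 0.55}, {"delta_pos": [-0.06, -0.11, 0], "turn": [0, 0, 0.5], "fingers": 0.55}])

```text
t: 6.78
ee_pos: [0.4572, 0.114, 0.0952]
ee_rot: [[-0.853, 0.521, 0.008], [0.521, 0.853, 0.005], [-0.004, 0.008, -1.0]]
contact_force: [8.1, 11.4, -3.9]
gripper_width: 0.0469
```

```bash
python3 m.py
```

```text
t 6.78 p [0.4572 0.114  0.0952] yaw 148.6 post 144.5 Ft 13.93 Fr -0.91 w 0.0469
```

At about 14 N the force rises linearly, so this is the stop. Back off, lift, and go over to the fin.

Request:
send_rows(plan=[{"delta_pos": [0.3, 0.5, 0], "turn": [0, 0, 0], "fingers": 0.55}, {"delta_pos": [0.7, 1.15, 0], "turn": [0, 0, 0], "fingers": 0.55}, {"delta_pos": [0.7, 1.15, 1], "turn": [0, 0, 0], "fingers": 0.55}, {"delta_pos": [0.7, 1.15, 4], "turn": [0, 0, 0], "fingers": 0.55}, {"delta_pos": [0.7, 1.15, 8], "turn": [0, 0, 0], "fingers": 0.55}])

```text
t: 7.2
ee_pos: [0.4569, 0.1225, 0.1716]
ee_rot: [[-0.854, 0.52, -0.012], [0.52, 0.854, -0.002], [0.009, -0.008, -1.0]]
contact_force: [1.0, -0.8, 0.3]
gripper_width: 0.0469
```

Request:
send_rows(plan=[{"delta_pos": [0, 0, 4], "turn": [0, 0, -7], "fingers": 0.55}, {"delta_pos": [0.8, -3.3, 6], "turn": [0, 0, -14], "fingers": 0.55}, {"delta_pos": [1.6, -7, 6], "turn": [0, 0, -21], "fingers": 0.55}, {"delta_pos": [2.4, -10.5, 6], "turn": [0, 0, -28], "fingers": 0.55}, {"delta_pos": [3, -13.5, 6], "turn": [0, 0, -35], "fingers": 0.55}])

```text
t: 7.62
ee_pos: [0.4906, -0.0139, 0.2355]
ee_rot: [[-0.395, 0.919, 0.0], [0.919, 0.395, -0.002], [-0.002, -0.001, -1.0]]
contact_force: [0.6, 0.2, 0.7]
gripper_width: 0.0466
```

Request:
send_rows(plan=[{"delta_pos": [0.4, -1.5, 0], "turn": [0, 0, -7], "fingers": 0.55}, {"delta_pos": [0.8, -3, 0], "turn": [0, 0, -14], "fingers": 0.55}, {"delta_pos": [0.8, -3, 0], "turn": [0, 0, -21], "fingers": 0.55}, {"delta_pos": [0.8, -3, 0], "turn": [0, 0, -28], "fingers": 0.55}, {"delta_pos": [0.8, -3, 0], "turn": [0, 0, -35], "fingers": 0.55}])

```text
t: 8.03
ee_pos: [0.4977, -0.0425, 0.2341]
ee_rot: [[0.204, 0.979, -0.003], [0.979, -0.204, -0.001], [-0.001, -0.003, -1.0]]
contact_force: [-0.2, 0.0, -0.2]
gripper_width: 0.0472
```

Request:
send_rows(plan=[{"delta_pos": [0, 0, 0], "turn": [0, 0, -5], "fingers": 0.55}, {"delta_pos": [0, 0, 0], "turn": [0, 0, -5], "fingers": 0.55}, {"delta_pos": [0, 0, 0], "turn": [0, 0, -5], "fingers": 0.55}])

```text
t: 8.28
ee_pos: [0.4982, -0.0418, 0.2342]
ee_rot: [[0.28, 0.96, -0.002], [0.96, -0.28, -0.001], [-0.001, -0.001, -1.0]]
contact_force: [0.8, -0.3, 0.6]
gripper_width: 0.0473
```

```bash
python3 m.py; python3 - <<'E'
from station import read_state,camera
import cv2,numpy as np
s=read_state();c=camera('wrist');np.savez('w4.npz',K=c['intrinsics'],T=c['T_tool_cam'],p=s['ee_pos'],R=s['ee_rot'])
cv2.imwrite('pics/w4.png',c['pixels'][:,:,::-1])
E
```

```text
t 8.28 p [ 0.4982 -0.0418  0.2342] yaw 73.7 post -93.2 Ft 0.86 Fr -0.07 w 0.0473
```

View pics/w4.png

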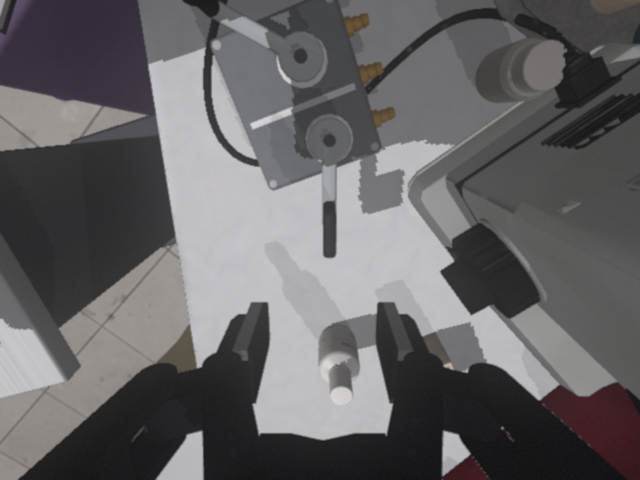

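Wrist view: fin top centre near (330,230), selector hub (329,138), isolator hub (302,56), and the isolator's post is still swung to the front-left at about (205,3). The microscope knob at (490,270) is clear to the right.

```bash
python3 - <<'E'
from h import *
np.set_printoptions(precision=4,suppress=True)
f='w4.npz'
for n,u,v,z in(('fin',330,230,.09),('finO',330,256,.097),('sel',329,138,.06),('iso',302,56,.06),('ball',205,3,.096),('drop',342,395,.09),('knob',450,270,.12)):print(n,W(f,u,v,z))
i,s,b,fi=W(f,302,56,.06),W(f,329,138,.06),W(f,205,3,.096),W(f,330,230,.09)
a=lambda d:np.degrees(np.arctan2(d[1],d[0]));print(np.linalg.norm(i-s),a(b-i),a(fi-s),a(i-s)-90,np.linalg.norm((b-i)[:2]),np.linalg.norm((fi-s)[:2]))
E
```

```text
fin [ 0.5055 -0.038   0.09  ]
finO [ 0.5004 -0.0555  0.097 ]
sel [0.523  0.0247 0.06  ]
iso [0.5199 0.0849 0.06  ]
ball [0.4722 0.1234 0.096 ]
drop [ 0.474  -0.1885  0.09  ]
knob [ 0.5793 -0.0801  0.12  ]
0.060270868614492136 141.07230246827334 -105.62429778022701 2.99900913916386 0.061271530850451 0.06513536918360302
```

Request:
send_rows(plan=[{"delta_pos": [0, 0, -4], "turn": [0, 0, 0], "fingers": 0.55}, {"delta_pos": [0, 0, -8], "turn": [0, 0, 0], "fingers": 0.55}, {"delta_pos": [0, 0, -11.5], "turn": [0, 0, 0], "fingers": 0.55}, {"delta_pos": [0, 0, -14.2], "turn": [0, 0, 0], "fingers": 0.55}, {"delta_pos": [0, 0, -14.2], "turn": [0, 0, 0], "fingers": 0.55}])

```text
t: 8.75
ee_pos: [0.4933, -0.0401, 0.0863]
ee_rot: [[0.28, 0.96, -0.014], [0.96, -0.28, 0.003], [-0.001, -0.014, -1.0]]
contact_force: [-1.4, 0.2, -1.1]
gripper_width: 0.0467
```

```bash
cat > ms.py <<'E'
from h import *
from station import read_state
S=np.array([.523,.0245])
def U(phi,off=.0185,r=.066):
    a=np.radians(phi);return S+r*np.array([np.cos(a),np.sin(a)])+off*np.array([np.sin(a),-np.cos(a)])
s=read_state();p=s['ee_pos'];R_=s['ee_rot'];f=s['contact_force']
yaw=np.degrees(np.arctan2(R_[1,0],R_[0,0]));y=-R_[:,1]
q=(p[:2]-y[:2]*.0185)-S
if __name__=='__main__':print('t',round(s['t'],2),'p',np.round(p,4),'yaw',round(yaw,1),'fin',round(np.degrees(np.arctan2(q[1],q[0])),1),'Ft',round(-f@y,2),'Fr',round(f@R_[:,0],2),'Fz',round(f[2],1),'w',round(s['gripper_width'],4))
E
python3 ms.py; python3 - <<'E'
from ms import *
print((U(-106.3)-p[:2])*100)
for b,l in((-106.3,(-108.3,-110.3)),(-110,(-114,-118,-122,-126,-130)),(-130,(-134,-138,-142,-146,-150)),(-150,(-153,-156,-159,-161,-163)),(-163,(-165,-167,-169,-171,-173))):print(b,[np.round((U(x)-U(b))*100,2).tolist() for x in l])
E
```

```text
t 8.75 p [ 0.4933 -0.0401  0.0863] yaw 73.7 fin -99.7 Ft -1.36 Fr -0.16 Fz -1.1 w 0.0467
[-0.66102323  0.64844777]
-106.3 [[-0.2, 0.13], [-0.4, 0.27]]
-110 [[-0.38, 0.29], [-0.74, 0.61], [-1.07, 0.95], [-1.38, 1.32], [-1.66, 1.7]]
-130 [[-0.26, 0.4], [-0.48, 0.83], [-0.68, 1.26], [-0.85, 1.71], [-0.98, 2.17]]
-150 [[-0.08, 0.35], [-0.14, 0.7], [-0.18, 1.06], [-0.2, 1.3], [-0.21, 1.54]]
-163 [[-0.0, 0.24], [0.01, 0.48], [0.02, 0.72], [0.04, 0.96], [0.08, 1.19]]
```

Request:
send_rows(plan=[{"delta_pos": [-0.3, 0.2, 0], "turn": [0, 0, 0], "fingers": 0.55}, {"delta_pos": [-0.6, 0.4, 0], "turn": [0, 0, 0], "fingers": 0.55}, {"delta_pos": [-0.9, 0.6, 0], "turn": [0, 0, 0], "fingers": 0.55}, {"delta_pos": [-1.1, 0.8, 0], "turn": [0, 0, 0], "fingers": 0.55}, {"delta_pos": [-1.1, 0.8, 0], "turn": [0, 0, 0], "fingers": 0.55}])

```text
t: 9.17
ee_pos: [0.4887, -0.0332, 0.094]
ee_rot: [[0.281, 0.96, 0.003], [0.96, -0.281, -0.001], [0.0, 0.003, -1.0]]
contact_force: [0.5, 0.9, 0.6]
gripper_width: 0.047
```

```bash
python3 ms.py
```

```text
t 9.17 p [ 0.4887 -0.0332  0.094 ] yaw 73.7 fin -104.7 Ft 0.22 Fr 1.04 Fz 0.6 w 0.047
```

Not yet in contact. On in small steps, watching for the lock.

Request:
send_rows(plan=[{"delta_pos": [-0.2, 0.1, 0], "turn": [0, 0, 0], "fingers": 0.55}, {"delta_pos": [-0.4, 0.24, 0], "turn": [0, 0, -2], "fingers": 0.55}, {"delta_pos": [-0.4, 0.24, 0], "turn": [0, 0, -2], "fingers": 0.55}])

```text
t: 9.42
ee_pos: [0.4854, -0.0313, 0.0935]
ee_rot: [[0.316, 0.949, 0.004], [0.949, -0.316, -0.001], [0.0, 0.004, -1.0]]
contact_force: [2.0, -0.5, 1.8]
gripper_width: 0.0468
```

```bash
python3 ms.py
```

```text
t 9.42 p [ 0.4854 -0.0313  0.0935] yaw 71.6 fin -108.0 Ft 2.09 Fr 0.12 Fz 1.8 w 0.0468
```

Request:
send_rows(plan=[{"delta_pos": [-0.1, 0.07, 0], "turn": [0, 0, -1], "fingers": 0.55}, {"delta_pos": [-0.2, 0.14, 0], "turn": [0, 0, -2], "fingers": 0.55}, {"delta_pos": [-0.2, 0.14, 0], "turn": [0, 0, -2], "fingers": 0.55}])

```text
t: 9.67
ee_pos: [0.483, -0.0299, 0.093]
ee_rot: [[0.349, 0.937, 0.002], [0.937, -0.349, -0.001], [0.0, 0.002, -1.0]]
contact_force: [2.8, -1.1, 1.5]
gripper_width: 0.0468
```

```bash
python3 ms.py
```

```text
t 9.67 p [ 0.483  -0.0299  0.093 ] yaw 69.6 fin -110.4 Ft 2.99 Fr -0.06 Fz 1.5 w 0.0468
```

Request:
send_rows(plan=[{"delta_pos": [-0.1, 0.07, 0], "turn": [0, 0, -1], "fingers": 0.55}, {"delta_pos": [-0.2, 0.14, 0], "turn": [0, 0, -2], "fingers": 0.55}, {"delta_pos": [-0.2, 0.14, 0], "turn": [0, 0, -2], "fingers": 0.55}])

```text
t: 9.92
ee_pos: [0.4805, -0.0283, 0.0926]
ee_rot: [[0.382, 0.924, 0.001], [0.924, -0.382, -0.0], [0.0, 0.001, -1.0]]
contact_force: [3.3, -0.8, 2.3]
gripper_width: 0.0471
```

```bash
python3 ms.py
```

```text
t 9.92 p [ 0.4805 -0.0283  0.0926] yaw 67.6 fin -113.0 Ft 3.35 Fr 0.48 Fz 2.3 w 0.0471
```

Request:
send_rows(plan=[{"delta_pos": [-0.1, 0.08, 0], "turn": [0, 0, -1], "fingers": 0.55}, {"delta_pos": [-0.19, 0.15, 0], "turn": [0, 0, -2], "fingers": 0.55}, {"delta_pos": [-0.19, 0.15, 0], "turn": [0, 0, -2], "fingers": 0.55}])

```text
t: 10.17
ee_pos: [0.4782, -0.0267, 0.0924]
ee_rot: [[0.414, 0.91, 0.0], [0.91, -0.414, -0.0], [0.0, 0.0, -1.0]]
contact_force: [3.0, -1.0, 3.4]
gripper_width: 0.0467
```

```bash
python3 ms.py; python3 - <<'E'
from ms import *
for b,l in((-114.5,(-118,-122,-126,-130,-132)),(-132,(-136,-140,-144,-148,-150)),(-150,(-153,-156,-159,-161,-162)),):print(b,[np.round((U(x)-U(b))*100,2).tolist() for x in l])
E
```

```text
t 10.17 p [ 0.4782 -0.0267  0.0924] yaw 65.6 fin -115.4 Ft 3.19 Fr 0.3 Fz 3.4 w 0.0467
-114.5 [[-0.31, 0.28], [-0.65, 0.62], [-0.96, 0.99], [-1.24, 1.37], [-1.37, 1.57]]
-132 [[-0.24, 0.41], [-0.45, 0.84], [-0.64, 1.28], [-0.79, 1.74], [-0.85, 1.97]]
-150 [[-0.08, 0.35], [-0.14, 0.7], [-0.18, 1.06], [-0.2, 1.3], [-0.21, 1.42]]
```

Turned about 8° at a steady 3 N, so it's unlocked. Now a faster swing, with z eased up 2 mm.

Request:
send_rows(plan=[{"delta_pos": [-0.31, 0.28, 0.1], "turn": [0, 0, -3.5], "fingers": 0.55}, {"delta_pos": [-0.65, 0.62, 0.2], "turn": [0, 0, -7.5], "fingers": 0.55}, {"delta_pos": [-0.96, 0.99, 0.2], "turn": [0, 0, -11.5], "fingers": 0.55}, {"delta_pos": [-1.24, 1.37, 0.2], "turn": [0, 0, -15.5], "fingers": 0.55}, {"delta_pos": [-1.37, 1.57, 0.2], "turn": [0, 0, -17.5], "fingers": 0.55}])

```text
t: 10.58
ee_pos: [0.4635, -0.0104, 0.0935]
ee_rot: [[0.67, 0.743, -0.002], [0.743, -0.67, 0.001], [-0.001, -0.002, -1.0]]
contact_force: [5.2, -1.3, -0.6]
gripper_width: 0.0468
```

```bash
python3 ms.py
```

```text
t 10.58 p [ 0.4635 -0.0104  0.0935] yaw 48.0 fin -134.0 Ft 4.72 Fr 2.51 Fz -0.6 w 0.0468
```

Request:
send_rows(plan=[{"delta_pos": [-0.24, 0.41, 0], "turn": [0, 0, -4], "fingers": 0.55}, {"delta_pos": [-0.45, 0.84, 0], "turn": [0, 0, -8], "fingers": 0.55}, {"delta_pos": [-0.64, 1.28, 0], "turn": [0, 0, -12], "fingers": 0.55}, {"delta_pos": [-0.79, 1.74, 0], "turn": [0, 0, -16], "fingers": 0.55}, {"delta_pos": [-0.85, 1.97, 0], "turn": [0, 0, -18], "fingers": 0.55}])

```text
t: 11.0
ee_pos: [0.4552, 0.0089, 0.0937]
ee_rot: [[0.866, 0.5, -0.001], [0.5, -0.866, -0.0], [-0.001, -0.0, -1.0]]
contact_force: [3.9, -2.3, -0.2]
gripper_width: 0.0468
```

```bash
python3 ms.py
```

```text
t 11.0 p [0.4552 0.0089 0.0937] yaw 30.0 fin -151.6 Ft 3.92 Fr 2.26 Fz -0.2 w 0.0468
```

Request:
send_rows(plan=[{"delta_pos": [-0.08, 0.35, 0], "turn": [0, 0, -3], "fingers": 0.55}, {"delta_pos": [-0.14, 0.7, 0], "turn": [0, 0, -6], "fingers": 0.55}, {"delta_pos": [-0.18, 1.06, 0], "turn": [0, 0, -9], "fingers": 0.55}, {"delta_pos": [-0.2, 1.3, 0], "turn": [0, 0, -11], "fingers": 0.55}, {"delta_pos": [-0.2, 1.3, 0], "turn": [0, 0, -11], "fingers": 0.55}])

```text
t: 11.42
ee_pos: [0.453, 0.0218, 0.0937]
ee_rot: [[0.945, 0.328, -0.002], [0.328, -0.945, -0.0], [-0.002, -0.0, -1.0]]
contact_force: [2.3, -1.9, 0.2]
gripper_width: 0.0469
```

```bash
python3 ms.py
```

```text
t 11.42 p [0.453  0.0218 0.0937] yaw 19.1 fin -162.5 Ft 2.59 Fr 1.58 Fz 0.2 w 0.0469
```

Request:
send_rows(plan=[{"delta_pos": [0, 0.18, 0], "turn": [0, 0, -1.5], "fingers": 0.55}, {"delta_pos": [0, 0.36, 0], "turn": [0, 0, -3], "fingers": 0.55}, {"delta_pos": [0, 0.48, 0], "turn": [0, 0, -4], "fingers": 0.55}, {"delta_pos": [0, 0.48, 0], "turn": [0, 0, -4], "fingers": 0.55}])

```text
t: 11.75
ee_pos: [0.4532, 0.0264, 0.0938]
ee_rot: [[0.965, 0.261, -0.002], [0.261, -0.965, -0.0], [-0.002, -0.0, -1.0]]
contact_force: [2.2, -2.4, -1.4]
gripper_width: 0.0469
```

```bash
python3 ms.py
```

```text
t 11.75 p [0.4532 0.0264 0.0938] yaw 15.1 fin -166.2 Ft 2.88 Fr 1.55 Fz -1.4 w 0.0469
```

Request:
send_rows(plan=[{"delta_pos": [0, 0.12, 0], "turn": [0, 0, -1], "fingers": 0.55}, {"delta_pos": [0, 0.24, 0], "turn": [0, 0, -2], "fingers": 0.55}, {"delta_pos": [0, 0.24, 0], "turn": [0, 0, -2], "fingers": 0.55}])

```text
t: 12.0
ee_pos: [0.4534, 0.029, 0.0939]
ee_rot: [[0.974, 0.226, -0.001], [0.226, -0.974, 0.0], [-0.001, -0.0, -1.0]]
contact_force: [1.5, -2.9, -1.9]
gripper_width: 0.0471
```

```bash
python3 ms.py
```

```text
t 12.0 p [0.4534 0.029  0.0939] yaw 13.1 fin -168.3 Ft 3.17 Fr 0.8 Fz -1.9 w 0.0471
```

Request:
send_rows(plan=[{"delta_pos": [0.01, 0.12, 0], "turn": [0, 0, -1], "fingers": 0.55}, {"delta_pos": [0.02, 0.24, 0], "turn": [0, 0, -2], "fingers": 0.55}, {"delta_pos": [0.02, 0.24, 0], "turn": [0, 0, -2], "fingers": 0.55}])

```text
t: 12.25
ee_pos: [0.4537, 0.0313, 0.094]
ee_rot: [[0.981, 0.192, -0.001], [0.192, -0.981, -0.0], [-0.001, 0.0, -1.0]]
contact_force: [1.8, -4.5, -3.2]
gripper_width: 0.0468
```

```bash
python3 ms.py
```

```text
t 12.25 p [0.4537 0.0313 0.094 ] yaw 11.1 fin -170.2 Ft 4.72 Fr 0.88 Fz -3.2 w 0.0468
```

Request:
send_rows(plan=[{"delta_pos": [0.01, 0.12, 0], "turn": [0, 0, -1], "fingers": 0.55}, {"delta_pos": [0.02, 0.2, 0], "turn": [0, 0, -1.5], "fingers": 0.55}, {"delta_pos": [0.02, 0.2, 0], "turn": [0, 0, -1.5], "fingers": 0.55}])

```text
t: 12.5
ee_pos: [0.4542, 0.0324, 0.094]
ee_rot: [[0.986, 0.167, -0.001], [0.167, -0.986, -0.002], [-0.001, 0.002, -1.0]]
contact_force: [2.9, -7.3, -3.6]
gripper_width: 0.0471
```

```bash
python3 ms.py
```

```text
t 12.5 p [0.4542 0.0324 0.094 ] yaw 9.6 fin -171.0 Ft 7.67 Fr 1.66 Fz -3.6 w 0.0471
```

Request:
send_rows(plan=[{"delta_pos": [0.01, 0.1, 0], "turn": [0, 0, 0], "fingers": 0.55}, {"delta_pos": [0.02, 0.2, 0], "turn": [0, 0, 0], "fingers": 0.55}, {"delta_pos": [0.02, 0.2, 0], "turn": [0, 0, 0], "fingers": 0.55}])

```text
t: 12.75
ee_pos: [0.4542, 0.0332, 0.094]
ee_rot: [[0.986, 0.168, -0.001], [0.168, -0.986, -0.005], [-0.002, 0.004, -1.0]]
contact_force: [1.3, -11.7, -3.3]
gripper_width: 0.0471
```

```bash
python3 ms.py
```

```text
t 12.75 p [0.4542 0.0332 0.094 ] yaw 9.6 fin -171.7 Ft 11.71 Fr -0.65 Fz -3.3 w 0.0471
```

Request:
send_rows(plan=[{"delta_pos": [0, 0.1, 0], "turn": [0, 0, 0], "fingers": 0.55}, {"delta_pos": [0, 0.12, 0], "turn": [0, 0, 0], "fingers": 0.55}, {"delta_pos": [0, 0.12, 0], "turn": [0, 0, 0], "fingers": 0.55}])

```text
t: 13.0
ee_pos: [0.4541, 0.0337, 0.094]
ee_rot: [[0.986, 0.168, -0.001], [0.168, -0.986, -0.006], [-0.002, 0.006, -1.0]]
contact_force: [1.4, -15.6, -2.9]
gripper_width: 0.0471
```

```bash
python3 ms.py
```

```text
t 13.0 p [0.4541 0.0337 0.094 ] yaw 9.6 fin -172.1 Ft 15.63 Fr -1.26 Fz -2.9 w 0.0471
```

Home: the force climbs steeply at the predicted angle. Release and lift.

Request:
send_rows(plan=[{"delta_pos": [0.1, -0.6, 0], "turn": [0, 0, 0], "fingers": 0.55}, {"delta_pos": [0.3, -1.9, 0], "turn": [0, 0, 0], "fingers": 0.55}, {"delta_pos": [0.3, -1.9, 0], "turn": [0, 0, 0], "fingers": 0.55}, {"delta_pos": [0.3, -1.9, 3], "turn": [0, 0, 0], "fingers": 0.55}, {"delta_pos": [0.3, -1.9, 7], "turn": [0, 0, 0], "fingers": 0.55}])

```text
t: 13.42
ee_pos: [0.4531, 0.019, 0.161]
ee_rot: [[0.986, 0.166, -0.012], [0.166, -0.986, 0.004], [-0.012, -0.006, -1.0]]
contact_force: [0.7, -0.7, -0.0]
gripper_width: 0.0469
```

Request:
send_rows(plan=[{"delta_pos": [0, 0, 4], "turn": [0, 0, 0], "fingers": 0.55}, {"delta_pos": [-2, -3, 8], "turn": [0, 0, 0], "fingers": 0.55}, {"delta_pos": [-4, -6, 9], "turn": [0, 0, 0], "fingers": 0.55}, {"delta_pos": [-6, -9, 9], "turn": [0, 0, 0], "fingers": 0.55}, {"delta_pos": [-6, -9, 9], "turn": [0, 0, 0], "fingers": 0.55}])

```text
t: 13.83
ee_pos: [0.3955, -0.0761, 0.256]
ee_rot: [[0.987, 0.16, 0.001], [0.16, -0.987, -0.003], [0.001, 0.003, -1.0]]
contact_force: [0.5, 0.8, -1.4]
gripper_width: 0.047
```

```bash
python3 - <<'E'
from station import read_state,camera
import cv2,numpy as np
camera('wrist');camera('wrist');s=read_state();print(s['t'],s['ee_pos'],s['contact_force'])
c=camera('top')['pixels'][190:320,190:460];d=camera('side')['pixels'][180:350,200:450]
a=cv2.resize(c,(780,376));b=cv2.resize(d,(330,224))
o=np.zeros((600,780,3),np.uint8);o[:376]=a;o[376:,:330]=b
cv2.imwrite('pics/f.png',o[:,:,::-1])
E
```

```text
13.9333 [ 0.39683169 -0.07254631  0.25441285] [-0.08828515  0.97300433 -0.43795288]
```

View pics/f.png

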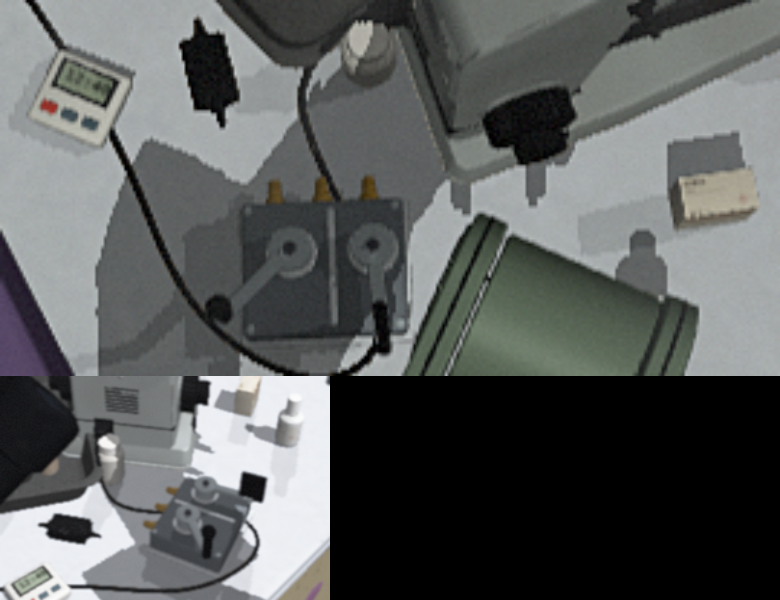

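The isolator arm points front-left (ball at crop (218,308)) and the selector fin points to the front ((382,328)). The bystanders stand as before. One check of the angles, then hand in.

```bash
python3 - <<'E'
from h import *
g=lambda u,v,z:P(u/2.889+190,v/2.893+190,z,False)
a=lambda d:np.degrees(np.arctan2(d[1],d[0]))
print('iso',a(g(218,308,.096)-g(291,250,.06)),'sel',a(g(382,328,.097)-g(373,245,.06)))
from station import hand_in;print(hand_in())
E
```

```text
iso 135.1514827493991 sel -172.5235494829596
the job is handed in; nothing more can be done
None
```

The changeover is done and handed in at about 14 s of the 64 s. The isolator is on its stop, then the selector was thrown to its own stop, and the gripper is clear of both handles.

- **Isolator:** I swung it counter-clockwise at a steady 3 N or so. The force then rose steadily to about 14 N at roughly 141–144° in the world frame (about 138–141° from the box's x axis), which I took as the stop, and I let it go.
- **Selector:** it turned freely at about 3 N from the start, so it was unlocked. It came up on its stop after about 65°, close to the expected 66°, and I pushed it to 15.6 N before letting go.
- **Overload:** the highest force I read at either grip was 15.6 N, under the 20 N limit.
- **Last checks:** the final pictures show both handles where they were left. The bottles, carton and timer looked to be where they were; I checked this by eye and did not measure it.
- **One disagreement:** angles taken from the last top picture gave the selector at −172.5°, matching the feel (−172.1°). The isolator read about 135°, against about 141° by feel and from the wrist camera. I put this down to picking the ball and hub off a coarse, enlarged picture, since the selector would have stayed locked if the isolator were 6° short.

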